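# Find the full cartridge by its weight and change it in the flower-food doser

### The arm

A 7-joint arm with a two-finger parallel gripper is mounted at the origin on the work surface. World frame = base frame: x ahead of the robot, y to its left, z up, the work surface at z = 0. Lengths are in m, angles in rad, forces in N, time in s.
With the tool pointing down it reaches from about 0.425 to 0.925 m from the base axis. Payload 6.8 kg.
Tool frame: the origin (TCP) lies midway between the tips of the shut fingers; the grasp point (between the pads) lies 19 mm behind it; y points along the fingers, z is the direction in which the jaws open and shut, and the axes are right-handed (so a half turn about y gives the same grasp; the last joint's range is limited). The gripper opens to 85 mm and grips with 20 to 120 N. Pads are 22 mm wide; open, the fingers measure 114 mm over their backs; the gripper's body (76 mm by 85 mm) begins 54 mm behind the grasp point. The pads swing forward as they close: fully open they stand 13 mm farther back than shut.
Start: joints at [1.115, 0.477, 0.022, 1.555, -0.011, 1.109, -0.083], TCP at [0.23, -0.635, 0.231] pointing down, gripper open.
Joint ranges: [-2.96, 2.96], [-0.34, 2.1], [-1.41, 1.46], [0.24, 2.44], [-1.37, 4.51], [0.17, 1.92], [-2.96, 2.96]. Speed limits (rad/s): [2.39, 2.39, 3.14, 3.14, 3.14, 3.14, 3.14].

### API

Orientations are given as a unit quaternion [w, x, y, z].
In Python, from station import bot gives the robot as it stands. The module is installed in compiled form; this text tells all that it offers.
- The arm moves only by the shell command python3 -m crank 'ROWS' [FORCE]. ROWS is JSON, a list of rows, each an object with "linear": the shift along the tool's x, y, z in m, a list of three; "dr": the turn, a rotation vector about the tool's x, y, z in degrees, a list of three; "hand": the gripper command: -1 is shut, 1 is fully open, values between are in proportion. A call has 1 to 10 rows; each row is the pose to reach, as a shift and turn from the pose commanded when the call began, along the tool's axes at that moment; what a row does not reach only later rows make up. A row lasts 1/12 s, in which the tool goes at most 41.7 mm and 7.16 degrees, less where a joint would pass 70% of its speed; a pose out of reach is approached as far as the arm can. A call with a gripper value outside its range is refused whole. The fingers move at their own pace and stop on an object; FORCE is the grip in N (left out, the last holds). Time passes only in rows, so rows that repeat a pose let the fingers close. It gives the time, the measured TCP pose, the force and the opening at its end, in the units of the state.
- bot.get_obs(): the state, without advancing time (a new reading comes with each control period).
- bot.read_camera(name): name is "scene" or "top" or "wrist"; returns the picture (420x560x3 uint8, blue, green, red); there is no depth.
- bot.camera_params(name): a dict with "K" (3x3 intrinsics, pixels), "k1" (the pictures are not rectified: a ray, as slopes to the right and down, at radius r is drawn at 1 + k1 r^2 times it, then the intrinsics apply), "R" (3x3) and "t" (3): a world point X has camera coordinates R X + t; the wrist camera has in their place "hand_eye" (4x4, takes a point from camera to tool coordinates, whose origin is the TCP and whose axes are the tool frame's). Camera axes: x right, y down, z forward; pixel columns grow to the right and rows downward; lengths in m; the calibration is good to about 2 mm. A picture is of the moment at which its call begins: read the wrist's pose just before it. camera_params takes no time and is no camera call.
- bot.hand_in(): hands the job in, once; it reports no verdict.
Trained networks look in the newest picture that a camera, given by its name, has taken for a name from the list of things; names that differ only in an ending like _2 or _b are one class to them, and where a whole thing is asked for, a point or a joint stands for the part that bears it (a point fixed in the world has none). Each returns a list of dicts, best first, with "score" (0 to 1); they miss things now and then, are a little off and sometimes report something else, mostly with a low value. They report only what shows in the picture. A call takes as long as a camera call. They do not tell look-alikes from the thing itself.
- bot.search_frame(camera, target): "extent" ([left, top, right, bottom] in pixels, round what is visible of it).
- bot.cut_out(camera, target): "pixels" (420x560 bool, what is visible of it) and "extent" ([left, top, right, bottom] in pixels, round what is visible of it).
- bot.place_of(camera, target): "xy" ([column, row] in pixels: a listed point, or the origin of a listed thing).
The state is a dict: "t": time; "q": joint angles; "joint_vel": joint speeds; "joint_torque": joint torques, N m; "eef_pos": TCP position; "tool_rot": TCP orientation; "contact_force": force on the tool from outside, world axes, zero at the start; "torque": the same for the moment, N m; "gripper_width": opening from 0.0 (shut) to 1.0 (fully open).
Only numpy, scipy, OpenCV 4.12 (cv2) and the standard library are available. Lean on these libraries where they do the work, as an engineer would, in place of code of your own. Each camera call takes 0.05 s, during which the arm holds its last target. There are 200 camera calls.

### The job

The flower-food cartridge in the bench doser is used up: squeeze the blue release buttons on its two sides, draw it out with both held in, and put it in the red crate for empties. Of the three look-alike spares on the bench only one is full, the others are part-used: find the full one by its weight as you lift them, stand the others back where they were, and lower the full one gently into the doser's well until it stops, so that it is fully home and clipped with both buttons sprung out. Leave the jar, the wire spool and the snips where they are.

Things in the scene. Friction and masses are not known exactly. Their poses are not given: they have to be found in the camera images.
- doser: Flower-food doser, fixed, level: grey base 22 mm high, grey well block (92 x 92 mm, top 82 mm above the bench) and a white pump tower on its -y side (y -85 to -155 mm, 120 mm high, black and blue dial to 140 mm). Origin: on the bench under the well's centre; y points from tower to well, z up. A cartridge in the well has its x axis along this x, either way round.
- well_floor (a point): Centre of the well's flat floor, 22 mm above the bench. A cartridge fully home rests on it with the underside of its grey foot, and has 2.2 mm of play to each side.
- well_mouth (a point): Centre of the well's open top, 60 mm above its floor. The dark rim is bevelled steeply inward by 5 mm all round over its top 10 mm; under it, on the +y and -y sides, is the lip that the catches of a cartridge spring out under. Clipped, a cartridge can still lift 1.5 mm.
- crate: Red open crate for empties, fixed: 280 mm (x) by 170 mm (y) outside, 60 mm high, walls 6 mm, floor 6 mm thick. Origin: on the bench under its centre.
- cart_in: White closed cartridge, 66 (x) x 48 (y) x 122 mm tall, alike both ways round, on a grey foot 58 x 42 mm. Used up; clipped fully home in the well at the start. All look alike; used up or part-used 0.15 to 0.28 kg, full 0.47 to 0.59 kg. On its +y and -y sides a blue button: ribbed pad 30 mm wide, 84 to 112 mm above the underside, 64 mm over both pads, 50 mm pressed. Hold and carry it by pinching the pads. Origin: centre of underside; z up.
- cart_in_left (a joint): Travel (m) of the left (+y) button of cart_in: 0 sprung out, 0.007 right in (3 N starts it, 11.5 N holds it right in). Its lower end carries the catch: out, it holds the cartridge under the well's lip or stops it on the rim; in, it is flush and the cartridge moves freely up and down.
- cart_in_right (a joint): Travel (m) of the right (-y) button of cart_in: 0 sprung out, 0.007 right in (3 N starts it, 11.5 N holds it right in). Its lower end carries the catch: out, it holds the cartridge under the well's lip or stops it on the rim; in, it is flush and the cartridge moves freely up and down.
- cart_in_mid (a point): Middle of cart_in, 61 mm above its underside on its axis.
- cart_1: White closed cartridge, 66 (x) x 48 (y) x 122 mm tall, alike both ways round, on a grey foot 58 x 42 mm. Spare, upright on the bench; full or part-used cannot be seen. All look alike; used up or part-used 0.15 to 0.28 kg, full 0.47 to 0.59 kg. On its +y and -y sides a blue button: ribbed pad 30 mm wide, 84 to 112 mm above the underside, 64 mm over both pads, 50 mm pressed. Hold and carry it by pinching the pads. Origin: centre of underside; z up.
- cart_1_left (a joint): Travel (m) of the left (+y) button of cart_1: 0 sprung out, 0.007 right in (3 N starts it, 11.5 N holds it right in). Its lower end carries the catch: out, it holds the cartridge under the well's lip or stops it on the rim; in, it is flush and the cartridge moves freely up and down.
- cart_1_right (a joint): Travel (m) of the right (-y) button of cart_1: 0 sprung out, 0.007 right in (3 N starts it, 11.5 N holds it right in). Its lower end carries the catch: out, it holds the cartridge under the well's lip or stops it on the rim; in, it is flush and the cartridge moves freely up and down.
- cart_1_mid (a point): Middle of cart_1, 61 mm above its underside on its axis.
- cart_2: White closed cartridge, 66 (x) x 48 (y) x 122 mm tall, alike both ways round, on a grey foot 58 x 42 mm. Spare, upright on the bench; full or part-used cannot be seen. All look alike; used up or part-used 0.15 to 0.28 kg, full 0.47 to 0.59 kg. On its +y and -y sides a blue button: ribbed pad 30 mm wide, 84 to 112 mm above the underside, 64 mm over both pads, 50 mm pressed. Hold and carry it by pinching the pads. Origin: centre of underside; z up.
- cart_2_left (a joint): Travel (m) of the left (+y) button of cart_2: 0 sprung out, 0.007 right in (3 N starts it, 11.5 N holds it right in). Its lower end carries the catch: out, it holds the cartridge under the well's lip or stops it on the rim; in, it is flush and the cartridge moves freely up and down.
- cart_2_right (a joint): Travel (m) of the right (-y) button of cart_2: 0 sprung out, 0.007 right in (3 N starts it, 11.5 N holds it right in). Its lower end carries the catch: out, it holds the cartridge under the well's lip or stops it on the rim; in, it is flush and the cartridge moves freely up and down.
- cart_2_mid (a point): Middle of cart_2, 61 mm above its underside on its axis.
- cart_3: White closed cartridge, 66 (x) x 48 (y) x 122 mm tall, alike both ways round, on a grey foot 58 x 42 mm. Spare, upright on the bench; full or part-used cannot be seen. All look alike; used up or part-used 0.15 to 0.28 kg, full 0.47 to 0.59 kg. On its +y and -y sides a blue button: ribbed pad 30 mm wide, 84 to 112 mm above the underside, 64 mm over both pads, 50 mm pressed. Hold and carry it by pinching the pads. Origin: centre of underside; z up.
- cart_3_left (a joint): Travel (m) of the left (+y) button of cart_3: 0 sprung out, 0.007 right in (3 N starts it, 11.5 N holds it right in). Its lower end carries the catch: out, it holds the cartridge under the well's lip or stops it on the rim; in, it is flush and the cartridge moves freely up and down.
- cart_3_right (a joint): Travel (m) of the right (-y) button of cart_3: 0 sprung out, 0.007 right in (3 N starts it, 11.5 N holds it right in). Its lower end carries the catch: out, it holds the cartridge under the well's lip or stops it on the rim; in, it is flush and the cartridge moves freely up and down.
- cart_3_mid (a point): Middle of cart_3, 61 mm above its underside on its axis.
- jar: Green glass jar, 80 mm across, 110 mm high. Leave it. Origin: centre of its underside.
- spool: Green spool of florist's wire, 64 mm across, 50 mm high. Leave it. Origin: centre of its underside.
- snips: Flower snips with orange handles, lying flat, 160 mm long, 16 mm high. Leave them. Origin: on the bench under the pivot.
Things that resemble listed ones, but are neither listed nor needed, are in the scene too. Leave any turquoise or yellow look-alike of the cart_3 alone.

How it is judged:
By the outcome, as a careful person would: the job done as asked, in the order asked, and still so for the second after the job is handed in, with the robot touching nothing.
It also fails if it takes over 67 s, if anything falls off the work surface, if the arm or the gripper's body presses on something with over 40 N, if the wrist force passes 120 N, or if a joint passes its speed limit or range.

## Working session

There is one attempt and no reset: what is moved stays moved. The work goes in short steps, Python scripts to look and compute and a shell command to move; the robot and the scene stay as the last step left them, time stands still between calls to the robot, and variables do not carry over. Pictures are saved under pics/ and viewed, about 8 in all and at most 12, crops included, and the job is handed in when it is done.

```bash
mkdir -p pics; ls
python3 - <<'E'
from station import bot
import cv2, numpy as np
o=bot.get_obs()
for k,v in o.items(): print(k,np.round(v,4))
for c in ("scene","top"):
    im=bot.read_camera(c); cv2.imwrite(f"pics/{c}0.png",im)
    p=bot.camera_params(c); print(c,{k:np.round(v,4).tolist() for k,v in p.items()})
    for t in ("doser","cart_in","cart_1","crate","jar","spool","snips","well_mouth"):
        r=bot.place_of(c,t); print(t,[(round(d["score"],2),np.round(d["xy"]).tolist()) for d in r])
print({k:np.round(v,4).tolist() for k,v in bot.camera_params("wrist").items()})
print(bot.get_obs()["t"])
E
```

```text
pics
t 0.0
q [ 1.1149  0.4778  0.0223  1.5564 -0.0116  1.1093 -0.0831]
joint_vel [ 0.0011 -0.0009  0.0008  0.0002 -0.0007 -0.0002  0.0011]
joint_torque [ 3.00000e-04 -5.96444e+01  1.60790e+00 -2.81201e+01  1.24000e-02
  9.10000e-03  0.00000e+00]
eef_pos [ 0.2299 -0.634   0.2303]
tool_rot [ 0.1222 -0.1225  0.6971 -0.6958]
contact_force [0.7326 0.217  0.6001]
torque [ 0.0577  0.032  -0.0296]
gripper_width 0.9979
scene {'K': [[402.3891, 0.0, 283.4422], [0.0, 402.3891, 208.3493], [0.0, 0.0, 1.0]], 'k1': -0.0633, 'R': [[0.7467, 0.6652, -0.0077], [0.4235, -0.4842, -0.7656], [-0.513, 0.5684, -0.6433]], 't': [-0.4402, -0.1877, 1.3188]}
doser [(0.71, [271.0, 234.0]), (0.56, [331.0, 194.0]), (0.55, [334.0, 179.0])]
cart_in [(0.6, [265.0, 228.0])]
cart_1 [(0.84, [299.0, 178.0]), (0.83, [248.0, 194.0]), (0.8, [372.0, 210.0]), (0.71, [346.0, 154.0]), (0.71, [278.0, 308.0]), (0.67, [331.0, 193.0]), (0.61, [299.0, 160.0])]
crate [(0.98, [144.0, 308.0]), (0.74, [333.0, 192.0])]
jar [(0.94, [398.0, 193.0])]
spool [(0.76, [353.0, 249.0])]
snips [(0.66, [277.0, 303.0]), (0.51, [266.0, 207.0])]
well_mou
[... 274 characters left out ...]
[(0.76, [305.0, 226.0])]
cart_in [(0.62, [306.0, 218.0])]
cart_1 [(0.95, [272.0, 291.0]), (0.86, [204.0, 210.0]), (0.75, [128.0, 249.0]), (0.56, [204.0, 267.0]), (0.56, [202.0, 166.0]), (0.56, [308.0, 213.0])]
crate [(0.83, [447.0, 235.0])]
jar [(0.9, [143.0, 170.0]), (0.29, [309.0, 219.0])]
spool [(0.58, [265.0, 149.0]), (0.5, [204.0, 208.0])]
snips [(0.74, [364.0, 158.0])]
well_mouth [(0.89, [306.0, 214.0]), (0.51, [205.0, 269.0]), (0.35, [125.0, 252.0])]
{'K': [[339.9473, 0.0, 280.1469], [0.0, 339.9473, 209.1304], [0.0, 0.0, 1.0]], 'k1': -0.0369, 'hand_eye': [[-0.0003, 0.9611, 0.2762, -0.0707], [0.0002, -0.2762, 0.9611, -0.1437], [1.0, 0.0003, -0.0002, -0.0017], [0.0, 0.0, 0.0, 1.0]]}
0.9
```

View pics/top0.png

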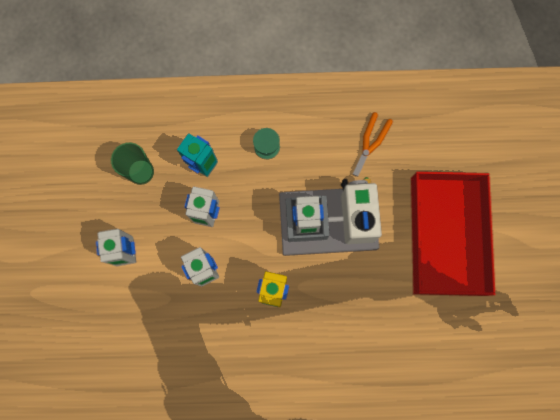

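View pics/scene0.png

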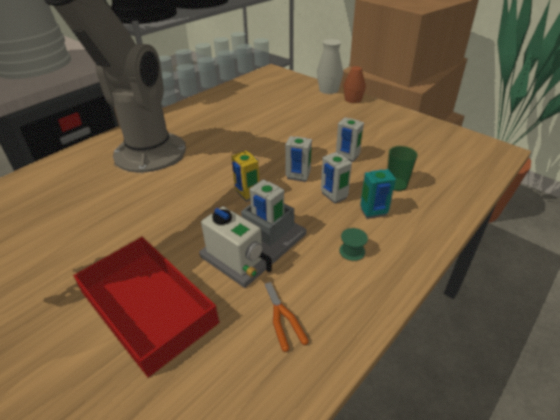

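The top view shows the white cartridges at (202,203), (115,245) and (200,265). cart_in sits in the doser at (308,213). The look-alikes to avoid are turquoise (197,152) and yellow (272,289). The crate is at (452,235), the jar at (135,163), the spool at (266,143) and the snips at (370,140). Next I'll measure these.

```bash
cat > h.py <<'E'
import numpy as np, cv2
from station import bot
from scipy.spatial.transform import Rotation as Ro
def tool():
    o=bot.get_obs(); q=np.array(o["tool_rot"]); return o,Ro.from_quat(q[[1,2,3,0]]).as_matrix(),np.array(o["eef_pos"])
def cam(name):
    p=bot.camera_params(name); K=np.array(p["K"]); k=p["k1"]
    if name=="wrist":
        o,R,t=tool(); H=np.array(p["hand_eye"]); Rw=R@H[:3,:3]; c=R@H[:3,3]+t
        return K,k,Rw.T,-Rw.T@c
    return K,k,np.array(p["R"]),np.array(p["t"])
def world(C,uv,z):
    K,k,R,t=C; uv=np.atleast_2d(np.float64(uv))
    s=cv2.undistortPoints(uv[:,None],K,np.array([k,0,0,0.]),criteria=(3,40,1e-9))[:,0]
    d=np.c_[s,np.ones(len(s))]@R; c=-R.T@t
    return (c+d*((z-c[2])/d[:,2])[:,None])[:,:2]
def pix(C,X):
    K,k,R,t=C; X=np.atleast_2d(np.float64(X))
    return cv2.projectPoints(X,cv2.Rodrigues(R)[0],t,K,np.array([k,0,0,0.]))[0][:,0]
def shift(xyz,yaw):
    """yaw (deg) = world direction of the jaw axis (tool z), mod 180; tool y down"""
    o,R,p=tool(); a=np.radians(yaw); z=np.array([np.cos(a),np.sin(a),0])
    if z@R[:,2]<0: z=-z
    y=np.array([0,0,-1.]); T=np.c_[np.cross(y,z),y,z]
    print("linear",np.round(R.T@(np.array(xyz)-p),4).tolist(),"dr",np.round(np.degrees(Ro.from_matrix(R.T@T).as_rotvec()),1).tolist(),
      "TCP",np.round(p,4),"jaw yaw",np.round(np.degrees(np.arctan2(R[1,2],R[0,2])),1),"t",o["t"],"q7",np.round(o["q"][6],2))
E
python3 - <<'E'
from h import *
C=cam("top"); im=cv2.imread("pics/top0.png"); hsv=cv2.cvtColor(im,cv2.COLOR_BGR2HSV)
g=cv2.inRange(hsv,(55,150,50),(80,255,255))
n,l,s,c=cv2.connectedComponentsWithStats(g)
for i in range(1,n):
    if s[i,4]>40: print("green",c[i].round(1),s[i,4],world(C,c[i],.122).round(4),world(C,c[i],.144).round(4))
w=cv2.inRange(hsv,(0,0,150),(180,60,255))|g
n,l,s,c=cv2.connectedComponentsWithStats(w)
for i in range(1,n):
    if s[i,4]>150:
        m=np.uint8(l==i); p=cv2.findContours(m,0,1)[0][0][:,0]
        r=cv2.minAreaRect(np.float32(world(C,p,.122))); print("white",c[i].round(1),s[i,4],np.round(r[0],3),np.round(r[1],3),round(r[2],1))
r=bot.cut_out("top","crate")[0]; m=np.uint8(r["pixels"]);p=max(cv2.findContours(m,0,1)[0],key=len)[:,0]
q=cv2.minAreaRect(np.float32(world(C,p,.06)));print("crate",q)
cv2.imwrite("pics/crop1.png",cv2.resize(im[120:320,90:390],None,fx=2.6,fy=2.6,interpolation=cv2.INTER_CUBIC))
shift([.5,0,.3],90)
E
```

```text
Traceback (most recent call last):
  File "h.py", line 14, in world
    s=cv2.undistortPoints(uv[:,None],K,np.array([k,0,0,0.]),criteria=(3,40,1e-9))[:,0]
      ~~~~~~~~~~~~~~~~~~~^^^^^^^^^^^^^^^^^^^^^^^^^^^^^^^^^^^^^^^^^^^^^^^^^^^^^^^^
cv2.error: OpenCV(4.12.0) :-1: error: (-5:Bad argument) in function 'undistortPoints'
> Overload resolution failed:
>  - undistortPoints() got an unexpected keyword argument 'criteria'
>  - undistortPoints() got an unexpected keyword argument 'criteria'
```

```bash
sed -i 's/,criteria=(3,40,1e-9)//' h.py
python3 - <<'E'
from h import *
C=cam("top"); im=cv2.imread("pics/top0.png"); hsv=cv2.cvtColor(im,cv2.COLOR_BGR2HSV)
g=cv2.inRange(hsv,(55,150,50),(80,255,255))
n,l,s,c=cv2.connectedComponentsWithStats(g)
for i in range(1,n):
    if s[i,4]>40: print("green",c[i].round(1),s[i,4],world(C,c[i],.122).round(4),world(C,c[i],.144).round(4))
w=cv2.inRange(hsv,(0,0,150),(180,60,255))|g
n,l,s,c=cv2.connectedComponentsWithStats(w)
for i in range(1,n):
    if s[i,4]>150:
        m=np.uint8(l==i); p=cv2.findContours(m,0,1)[0][0][:,0]
        r=cv2.minAreaRect(np.float32(world(C,p,.122))); print("white",c[i].round(1),s[i,4],np.round(r[0],3),np.round(r[1],3),round(r[2],1))
r=bot.cut_out("top","crate")[0]; m=np.uint8(r["pixels"]);p=max(cv2.findContours(m,0,1)[0],key=len)[:,0]
q=cv2.minAreaRect(np.float32(world(C,p,.06)));print("crate",q)
cv2.imwrite("pics/crop1.png",cv2.resize(im[120:320,90:390],None,fx=2.6,fy=2.6,interpolation=cv2.INTER_CUBIC))
shift([.5,0,.3],90)
E
```

```text
green [193.5 148. ] 105 [[0.7159 0.2197]] [[0.7086 0.2159]]
green [209.  161.9] 92 [[0.6827 0.1851]] [[0.676  0.1819]]
green [361.7 195.9] 128 [[ 0.5964 -0.1459]] [[ 0.5915 -0.1425]]
green [198.7 201.9] 75 [[0.5931 0.2076]] [[0.5882 0.2039]]
green [307.8 210.7] 81 [[ 0.5672 -0.0282]] [[ 0.5628 -0.0272]]
green [109.  244.6] 75 [[0.5049 0.401 ]] [[0.5018 0.3936]]
green [196.3 264.6] 81 [[0.4571 0.2123]] [[0.4549 0.2086]]
green [271.6 288.1] 78 [[0.4036 0.0534]] [[0.4025 0.0528]]
white [363.3 208.1] 1184 [ 0.565 -0.148] [0.117 0.066] 1.8
white [199.2 202.4] 589 [0.592 0.207] [0.048 0.065] 76.1
white [308.2 211.2] 609 [ 0.566 -0.029] [0.065 0.048] 0.8
white [109.3 244.9] 593 [0.504 0.4  ] [0.064 0.047] 8.6
white [196.7 265. ] 615 [0.456 0.212] [0.065 0.047] 26.3
crate ((0.5208243727684021, -0.3537963330745697), (0.18518057465553284, 0.2832571268081665), 87.01964569091797)
linear [-0.47, -0.0687, -0.5046] dr [-0.0, 19.9, -0.0] TCP [ 0.2301 -0.6346  0.2313] jaw yaw -70.1 t 0.95 q7 -0.08
```

View pics/crop1.png

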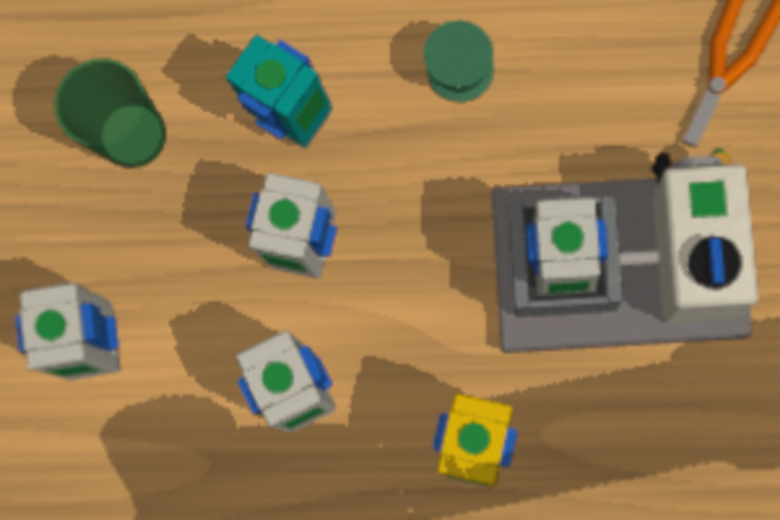

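The cartridge tops measure 65 x 48 mm, as described. The jaw axes are 76° for A (0.593, 0.207), 98.6° for B (0.504, 0.400) and 116° for C (0.457, 0.212). cart_in is at (0.563, -0.027) with its jaw axis at 90.8°.

The crop shows only these candidates: white A (202,203), B (115,245), C (200,265) and cart_in (308,211). Turquoise (197,152) and yellow (272,289) are excluded. I'll move above cart_in first.

```bash
python3 -m crank '[{"linear":[-0.519,0.0,-0.457],"dr":[0,19.1,0],"hand":1},{"linear":[-0.519,0.0,-0.457],"dr":[0,19.1,0],"hand":1},{"linear":[-0.519,0.0,-0.457],"dr":[0,19.1,0],"hand":1},{"linear":[-0.519,0.0,-0.457],"dr":[0,19.1,0],"hand":1},{"linear":[-0.519,0.0,-0.457],"dr":[0,19.1,0],"hand":1},{"linear":[-0.519,0.0,-0.457],"dr":[0,19.1,0],"hand":1},{"linear":[-0.519,0.0,-0.457],"dr":[0,19.1,0],"hand":1},{"linear":[-0.519,0.0,-0.457],"dr":[0,19.1,0],"hand":1},{"linear":[-0.519,0.0,-0.457],"dr":[0,19.1,0],"hand":1},{"linear":[-0.519,0.0,-0.457],"dr":[0,19.1,0],"hand":1}]' 40
python3 -c "
from h import *
shift([.5628,-.0273,.23],90.8)"
```

```text
t: 1.78
eef_pos: [0.4309, -0.2674, 0.2317]
tool_rot: [-0.005, 0.005, -0.707, 0.707]
contact_force: [1.2, 0.3, -0.6]
gripper_width: 1.0
linear [-0.1353, 0.0017, -0.2382] dr [-0.0, 0.0, -0.0] TCP [ 0.4309 -0.2674  0.2317] jaw yaw -89.2 t 1.7833 q7 -1.15
```

```bash
python3 -m crank '[{"linear":[-0.135,0.0,-0.238],"dr":[0,0,0],"hand":1},{"linear":[-0.135,0.0,-0.238],"dr":[0,0,0],"hand":1},{"linear":[-0.135,0.0,-0.238],"dr":[0,0,0],"hand":1},{"linear":[-0.135,0.0,-0.238],"dr":[0,0,0],"hand":1},{"linear":[-0.135,0.0,-0.238],"dr":[0,0,0],"hand":1},{"linear":[-0.135,0.0,-0.238],"dr":[0,0,0],"hand":1},{"linear":[-0.135,0.0,-0.238],"dr":[0,0,0],"hand":1},{"linear":[-0.135,0.0,-0.238],"dr":[0,0,0],"hand":1},{"linear":[-0.135,0.0,-0.238],"dr":[0,0,0],"hand":1}]'
python3 - <<'E'
from h import *
C=cam("wrist"); im=bot.read_camera("wrist"); cv2.imwrite("pics/w1.png",im)
hsv=cv2.cvtColor(im,cv2.COLOR_BGR2HSV)
g=cv2.inRange(hsv,(55,150,50),(80,255,255))
n,l,s,c=cv2.connectedComponentsWithStats(g)
for i in range(1,n):
    if s[i,4]>60: print("green",c[i].round(1),s[i],world(C,c[i],.144).round(4))
print("expect",pix(C,[.5628,-.0273,.144]))
w=cv2.inRange(hsv,(0,0,150),(180,60,255))|g
n,l,s,c=cv2.connectedComponentsWithStats(w)
for i in range(1,n):
    if s[i,4]>400:
        m=np.uint8(l==i); p=cv2.findContours(m,0,1)[0][0][:,0]
        r=cv2.minAreaRect(np.float32(world(C,p,.144))); print("white",c[i].round(1),s[i,4],np.round(r[0],4),np.round(r[1],4),round(r[2],1))
shift([.5628,-.0273,.105],90.8)
E
```

```text
t: 2.53
eef_pos: [0.5622, -0.0275, 0.2312]
tool_rot: [0.006, -0.006, 0.707, -0.707]
contact_force: [-0.5, -1.0, 0.7]
gripper_width: 0.999
green [16.5 25.8] [   0    0   42   51 1439] [[0.6833 0.1431]]
green [ 20.1 117.1] [  0 112  52  11 354] [[0.6271 0.1503]]
green [436.  163.4] [ 416  144   42   39 1460] [[ 0.6005 -0.1319]]
green [277.2 157.8] [255 154  44   8 308] [[ 0.6021 -0.0229]]
green [277.  213.4] [260 196  35  35 969] [[ 0.5627 -0.0234]]
green [203.7 314. ] [182 297  42  35 953] [[0.4797 0.0325]]
green [  6.4 317.8] [  0 305  16  25 329] [[0.4709 0.193 ]]
green [189.  370.5] [176 362  24  20 303] [[0.4253 0.0475]]
expect [[282.53300972 213.39245468]]
white [16.5 25.8] 1439 [0.6817 0.143 ] [0.0272 0.0258] 70.5
white [432.9 181.3] 8661 [ 0.574 -0.132] [0.1055 0.0601] 1.9
white [277.6 211.2] 5653 [ 0.5631 -0.0234] [0.0651 0.0482] 2.5
white [ 10.8 311.5] 1109 [0.4739 0.1835] [0.028  0.0631] 76.8
white [203.7 314. ] 953 [0.4801 0.0335] [0.0278 0.0262] 75.9
linear [-0.0013, 0.1261, -0.0021] dr [-0.0, 0.1, 0.0] TCP [ 0.5616 -0.0294  0.2311] jaw yaw -89.1 t 2.5833 q7 -1.69
```

View pics/w1.png

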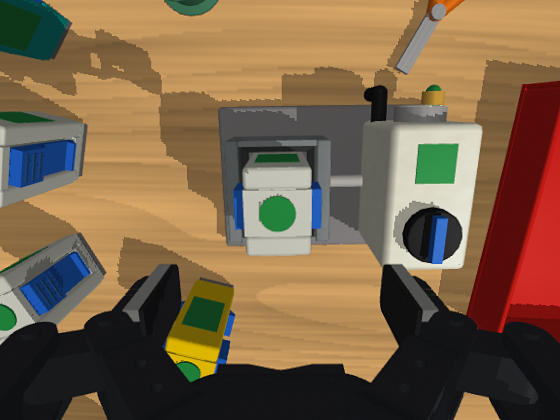

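The wrist view shows cart_in at (277,213), midway between the jaws to within about 3 mm toward +y, and both blue pads are visible. I'll correct that, descend and pinch.

```bash
python3 -m crank '[{"linear":[-0.001,0.04,-0.003],"dr":[0,-1,0],"hand":1},{"linear":[-0.001,0.08,-0.003],"dr":[0,-1,0],"hand":1},{"linear":[-0.001,0.11,-0.003],"dr":[0,-1,0],"hand":1},{"linear":[-0.001,0.126,-0.003],"dr":[0,-1,0],"hand":1},{"linear":[-0.001,0.126,-0.003],"dr":[0,-1,0],"hand":1},{"linear":[-0.001,0.126,-0.003],"dr":[0,-1,0],"hand":-1},{"linear":[-0.001,0.126,-0.003],"dr":[0,-1,0],"hand":-1},{"linear":[-0.001,0.126,-0.003],"dr":[0,-1,0],"hand":-1},{"linear":[-0.001,0.126,-0.003],"dr":[0,-1,0],"hand":-1},{"linear":[-0.001,0.126,-0.003],"dr":[0,-1,0],"hand":-1}]' 40
python3 -m crank '[{"linear":[0,0,0],"dr":[0,0,0],"hand":-1},{"linear":[0,0,0],"dr":[0,0,0],"hand":-1},{"linear":[0,0,0],"dr":[0,0,0],"hand":-1},{"linear":[0,0,0],"dr":[0,0,0],"hand":-1},{"linear":[0,0,0],"dr":[0,0,0],"hand":-1}]'
python3 -c "
from h import *
im=bot.read_camera('wrist'); cv2.imwrite('pics/w2.png',im)
shift([.5628,-.0273,.105],90.8)"
```

```text
t: 3.42
eef_pos: [0.5648, -0.0257, 0.1083]
tool_rot: [0.013, -0.009, 0.707, -0.707]
contact_force: [-1.5, 1.3, 6.1]
gripper_width: 0.556
t: 3.83
eef_pos: [0.5648, -0.0257, 0.1083]
tool_rot: [0.013, -0.009, 0.707, -0.707]
contact_force: [-0.9, 2.1, 6.0]
gripper_width: 0.555
linear [0.002, 0.0033, 0.0015] dr [0.0, 1.0, -0.3] TCP [ 0.5648 -0.0257  0.1083] jaw yaw -88.2 t 3.8833 q7 -1.73
```

View pics/w2.png

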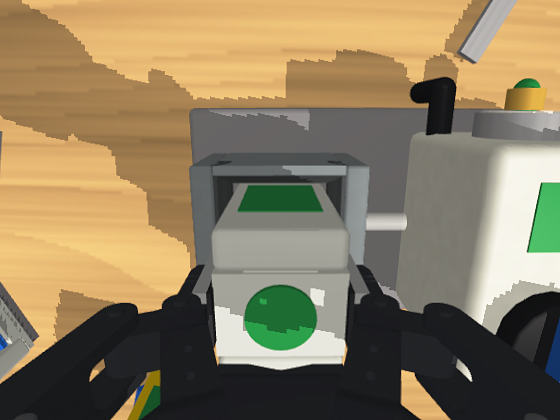

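Both pads are pinched, with the fingers on the sides at columns ~205 and ~350. I'll lift in small steps and watch the force.

```bash
python3 -m crank '[{"linear":[0,-0.002,0],"dr":[0,0,0],"hand":-1},{"linear":[0,-0.004,0],"dr":[0,0,0],"hand":-1},{"linear":[0,-0.006,0],"dr":[0,0,0],"hand":-1},{"linear":[0,-0.006,0],"dr":[0,0,0],"hand":-1}]' 50
python3 -c "
from h import *
im=bot.read_camera('wrist');hsv=cv2.cvtColor(im,cv2.COLOR_BGR2HSV)
cv2.imwrite('pics/w3.png',im)
g=cv2.inRange(hsv,(55,150,50),(80,255,255));n,l,s,c=cv2.connectedComponentsWithStats(g)
print([(c[i].round(1),s[i,4]) for i in range(1,n) if s[i,4]>300])
g=cv2.inRange(cv2.cvtColor(cv2.imread('pics/w2.png'),cv2.COLOR_BGR2HSV),(55,150,50),(80,255,255));n,l,s,c=cv2.connectedComponentsWithStats(g)
print([(c[i].round(1),s[i,4]) for i in range(1,n) if s[i,4]>300])
print(bot.get_obs()['contact_force'])"
```

```text
t: 4.22
eef_pos: [0.563, -0.0265, 0.1121]
tool_rot: [-0.011, 0.011, -0.707, 0.707]
contact_force: [0.1, -0.7, -2.2]
gripper_width: 0.553
[(array([543. , 212.6]), np.int32(2177)), (array([279.5, 198.6]), np.int32(1841)), (array([280.1, 317.1]), np.int32(3639)), (array([150.5, 399.9]), np.int32(437))]
[(array([546.4, 220.1]), np.int32(1762)), (array([279.4, 198.6]), np.int32(1839)), (array([280. , 317.3]), np.int32(3650)), (array([151.3, 401.5]), np.int32(314))]
[ 0.07222799  0.80506405 -2.1413091 ]
```

The green disc stays fixed in the wrist view at (280,317) and the load is about 2.2 N, so the empty is free and moving with the hand. I'll lift it clear and carry it over the tower to the crate.

```bash
python3 -m crank '[{"linear":[0,-0.03,0],"dr":[0,0,0],"hand":-1},{"linear":[0,-0.07,0],"dr":[0,0,0],"hand":-1},{"linear":[0,-0.11,0],"dr":[0,0,0],"hand":-1},{"linear":[0,-0.15,0],"dr":[0,0,0],"hand":-1},{"linear":[0,-0.15,0.02],"dr":[0,0,0],"hand":-1},{"linear":[0.01,-0.15,0.06],"dr":[0,0,0],"hand":-1},{"linear":[0.015,-0.15,0.10],"dr":[0,0,0],"hand":-1},{"linear":[0.02,-0.15,0.14],"dr":[0,0,0],"hand":-1},{"linear":[0.025,-0.15,0.18],"dr":[0,0,0],"hand":-1},{"linear":[0.03,-0.15,0.22],"dr":[0,0,0],"hand":-1}]'
python3 -m crank '[{"linear":[0.01,0,0.04],"dr":[0,0,0],"hand":-1},{"linear":[0.012,0,0.08],"dr":[0,0,0],"hand":-1},{"linear":[0.012,0,0.107],"dr":[0,0,0],"hand":-1},{"linear":[0.012,0.03,0.107],"dr":[0,0,0],"hand":-1},{"linear":[0.012,0.07,0.107],"dr":[0,0,0],"hand":-1},{"linear":[0.012,0.11,0.107],"dr":[0,0,0],"hand":-1},{"linear":[0.012,0.14,0.107],"dr":[0,0,0],"hand":-1},{"linear":[0.012,0.15,0.107],"dr":[0,0,0],"hand":-1},{"linear":[0.012,0.15,0.107],"dr":[0,0,0],"hand":-1}]'
python3 -c "
from h import *
cv2.imwrite('pics/s4.png',bot.read_camera('top'))
shift([.521,-.354,.092],90.8)"
```

```text
t: 5.1
eef_pos: [0.5389, -0.2489, 0.2612]
tool_rot: [-0.011, 0.011, -0.707, 0.707]
contact_force: [1.2, 0.4, -1.7]
gripper_width: 0.555
t: 5.85
eef_pos: [0.5291, -0.3532, 0.1081]
tool_rot: [0.009, -0.013, 0.708, -0.706]
contact_force: [-1.2, -0.5, -2.4]
gripper_width: 0.552
linear [0.0098, 0.0188, -0.0005] dr [0.1, 1.0, 0.1] TCP [ 0.5308 -0.3542  0.1108] jaw yaw -88.2 t 5.9 q7 -1.1
```

View pics/s4.png

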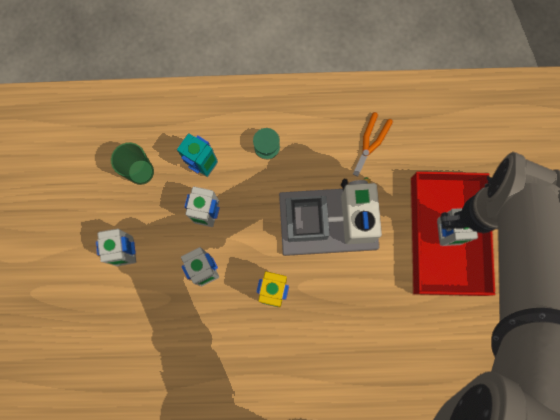

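The empty is inside the crate walls at (458,225), and the doser well is now open at (308,217). I'll lower the empty gently and measure the well from this picture.

```bash
python3 -m crank '[{"linear":[0,0.005,0],"dr":[0,0,0],"hand":-1},{"linear":[0,0.010,0],"dr":[0,0,0],"hand":-1},{"linear":[0,0.013,0],"dr":[0,0,0],"hand":-1},{"linear":[0,0.015,0],"dr":[0,0,0],"hand":-1},{"linear":[0,0.017,0],"dr":[0,0,0],"hand":-1},{"linear":[0,0.017,0],"dr":[0,0,0],"hand":-1}]'
python3 - <<'E'
from h import *
im=cv2.imread("pics/s4.png"); C=cam("top")
print("mouth",[(round(d["score"],2),np.round(d["xy"],1),world(C,d["xy"],.082).round(4)) for d in bot.place_of("top","well_mouth")])
print("floor",[(round(d["score"],2),np.round(d["xy"],1),world(C,d["xy"],.022).round(4)) for d in bot.place_of("top","well_floor")])
cv2.imwrite("pics/well.png",cv2.resize(im[180:265,265:390],None,fx=6,fy=6,interpolation=cv2.INTER_CUBIC))
E
```

```text
t: 6.4
eef_pos: [0.5311, -0.3544, 0.0943]
tool_rot: [-0.011, 0.011, -0.707, 0.707]
contact_force: [-0.5, 0.4, -2.2]
gripper_width: 0.553
mouth [(0.81, array([306.8, 213.2]), array([[ 0.5694, -0.0277]]))]
floor [(0.56, array([308.8, 221. ]), array([[ 0.5622, -0.0344]]))]
```

View pics/well.png

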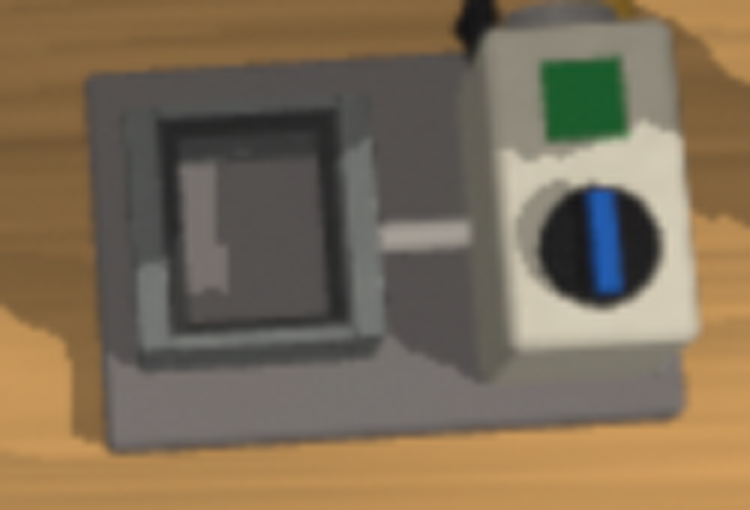

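```bash
python3 -m crank '[{"linear":[0,0.001,0],"dr":[0,0,0],"hand":-1},{"linear":[0,0.002,0],"dr":[0,0,0],"hand":-1},{"linear":[0,0.003,0],"dr":[0,0,0],"hand":-1},{"linear":[0,0.003,0],"dr":[0,0,0],"hand":-1}]'
python3 - <<'E'
from h import *
C=cam("top")
for P in ([(128,108),(368,98),(380,338),(142,352)],[(160,118),(338,108),(350,328),(176,334)]):
    w=world(C,np.array(P)/6+[265,180]-5/12,.082); print(w.round(4).tolist(),"centre",w.mean(0).round(4))
    e=(w[1]-w[0]+w[2]-w[3]); f=w[0]-w[3]+w[1]-w[2]; print(np.degrees(np.arctan2(e[1],e[0])),np.degrees(np.arctan2(f[1],f[0])),np.linalg.norm(e)/2,np.linalg.norm(f)/2)
E
```

```text
t: 6.83
eef_pos: [0.5322, -0.3545, 0.0924]
tool_rot: [-0.012, 0.011, -0.707, 0.707]
contact_force: [-0.1, 1.4, 4.6]
gripper_width: 0.553
[[0.6063, 0.0179], [0.6076, -0.0719], [0.517, -0.0725], [0.5141, 0.0153]] centre [ 0.5613 -0.0278]
-88.67787232312244 1.0037362359424096 0.08879739842277888 0.09145713389485181
[[0.6022, 0.006], [0.6041, -0.0605], [0.521, -0.0616], [0.5205, 0.0025]] centre [ 0.5619 -0.0284]
-88.93887798238529 1.5815605691480616 0.06538113660737738 0.08244516774718058
```

The empty is standing on the crate floor, with the force turning to +4.6 N. I'll release it, rise, and head for spare A.

```bash
python3 -m crank '[{"linear":[0,-0.001,0],"dr":[0,0,0],"hand":1},{"linear":[0,-0.001,0],"dr":[0,0,0],"hand":1},{"linear":[0,-0.001,0],"dr":[0,0,0],"hand":1},{"linear":[0,-0.001,0],"dr":[0,0,0],"hand":1},{"linear":[0,-0.03,0],"dr":[0,0,0],"hand":1},{"linear":[0,-0.07,0],"dr":[0,0,0],"hand":1},{"linear":[0,-0.11,0],"dr":[0,0,0],"hand":1},{"linear":[0,-0.135,0],"dr":[0,0,0],"hand":1},{"linear":[-0.004,-0.135,-0.04],"dr":[0,0,0],"hand":1},{"linear":[-0.008,-0.135,-0.08],"dr":[0,0,0],"hand":1}]'
python3 -m crank '[{"linear":[-0.055,0,-0.482],"dr":[0,15.7,0],"hand":1},{"linear":[-0.055,0,-0.482],"dr":[0,15.7,0],"hand":1},{"linear":[-0.055,0,-0.482],"dr":[0,15.7,0],"hand":1},{"linear":[-0.055,0,-0.482],"dr":[0,15.7,0],"hand":1},{"linear":[-0.055,0,-0.482],"dr":[0,15.7,0],"hand":1},{"linear":[-0.055,0,-0.482],"dr":[0,15.7,0],"hand":1},{"linear":[-0.055,0,-0.482],"dr":[0,15.7,0],"hand":1},{"linear":[-0.055,0,-0.482],"dr":[0,15.7,0],"hand":1},{"linear":[-0.055,0,-0.482],"dr":[0,15.7,0],"hand":1},{"linear":[-0.055,0,-0.482],"dr":[0,15.7,0],"hand":1}]'
python3 -c "
from h import *
shift([.593,.2075,.21],76.1)"
```

```text
t: 7.67
eef_pos: [0.5371, -0.2767, 0.2288]
tool_rot: [-0.011, 0.008, -0.706, 0.708]
contact_force: [1.3, 1.2, -0.3]
gripper_width: 0.999
t: 8.5
eef_pos: [0.5703, 0.1398, 0.2266]
tool_rot: [-0.085, 0.086, 0.702, -0.702]
contact_force: [2.0, -0.6, -0.9]
gripper_width: 1.0
linear [-0.0058, 0.0166, -0.0712] dr [0.0, 0.0, -0.0] TCP [0.5703 0.1398 0.2266] jaw yaw -103.9 t 8.5 q7 -2.25
```

```bash
cat > look.py <<'E'
from h import *
import sys
def look(f,xy,yaw,zt=.122,zt2=.086):
    C=cam("wrist"); im=bot.read_camera("wrist"); cv2.imwrite(f,im)
    hsv=cv2.cvtColor(im,cv2.COLOR_BGR2HSV); g=cv2.inRange(hsv,(55,150,50),(80,255,255))
    w=cv2.inRange(hsv,(0,0,130),(180,70,255))|g
    e=pix(C,[*xy,zt])[0]; print("expect",e.round(1),"TCPxy px",pix(C,[*tool()[2][:2],zt])[0].round(1))
    n,l,s,c=cv2.connectedComponentsWithStats(g)
    for i in range(1,n):
        if s[i,4]>300: print("green",c[i].round(1),s[i,4],world(C,c[i],zt).round(4))
    n,l,s,c=cv2.connectedComponentsWithStats(w)
    for i in range(1,n):
        if s[i,4]>1500:
            p=cv2.findContours(np.uint8(l==i),0,1)[0][0][:,0]; r=cv2.minAreaRect(np.float32(world(C,p,zt)))
            print("white",c[i].round(1),np.round(r[0],4),np.round(r[1],4),round(r[2],1))
    shift([*xy,zt2],yaw)
E
python3 -m crank '[{"linear":[-0.003,0.008,-0.035],"dr":[0,0,0],"hand":1},{"linear":[-0.006,0.016,-0.071],"dr":[0,0,0],"hand":1},{"linear":[-0.006,0.016,-0.071],"dr":[0,0,0],"hand":1},{"linear":[-0.006,0.016,-0.071],"dr":[0,0,0],"hand":1}]'
python3 -c "
from look import *
look('pics/w5.png',[.593,.2075],76.1)"
```

```text
t: 8.83
eef_pos: [0.5926, 0.2082, 0.2094]
tool_rot: [-0.084, 0.083, 0.702, -0.702]
contact_force: [0.3, -0.7, 0.1]
gripper_width: 0.997
expect [283.5 212.6] TCPxy px [285.9 212.1]
green [211.4  32.1] 1530 [[0.7173 0.2238]]
green [265.5  62.1] 312 [[0.6923 0.1955]]
green [278.1 157.6] 326 [[0.6317 0.2021]]
green [277.7 213.6] 966 [[0.5933 0.2117]]
green [ 84.9 302.7] 510 [[0.5579 0.3755]]
green [285.2 310.9] 825 [[0.5151 0.2248]]
green [483.5 314.7] 930 [[0.4736 0.0731]]
white [211.4  32.1] [0.717  0.2239] [0.0256 0.0259] 74.5
white [278.1 210.7] [0.5931 0.2082] [0.0554 0.0652] 76.4
white [305.1 352.3] [0.4597 0.2163] [0.0617 0.047 ] 26.3
linear [0.0003, 0.1238, -0.0017] dr [-0.0, 0.1, 0.0] TCP [0.593  0.2058 0.2098] jaw yaw -103.8 t 8.8833 q7 -2.35
```

View pics/w5.png

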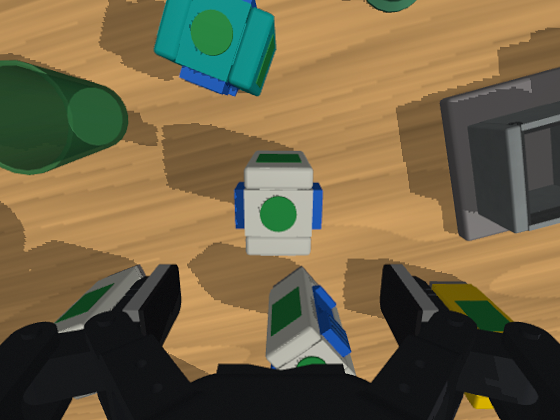

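Spare A is upright at (278,213), centred between the jaws to within about 3 mm. The turquoise cartridge at (211,32) and yellow one at (490,315) are clear of the fingers. I'll descend, pinch and weigh it.

```bash
python3 -m crank '[{"linear":[0,0.04,-0.003],"dr":[0,0,0],"hand":1},{"linear":[0,0.08,-0.003],"dr":[0,0,0],"hand":1},{"linear":[0,0.11,-0.003],"dr":[0,0,0],"hand":1},{"linear":[0,0.125,-0.003],"dr":[0,0,0],"hand":1},{"linear":[0,0.125,-0.003],"dr":[0,0,0],"hand":1},{"linear":[0,0.125,-0.003],"dr":[0,0,0],"hand":-1},{"linear":[0,0.125,-0.003],"dr":[0,0,0],"hand":-1},{"linear":[0,0.125,-0.003],"dr":[0,0,0],"hand":-1},{"linear":[0,0.125,-0.003],"dr":[0,0,0],"hand":-1},{"linear":[0,0.125,-0.003],"dr":[0,0,0],"hand":-1}]' 50
python3 -m crank '[{"linear":[0,0,0],"dr":[0,0,0],"hand":-1},{"linear":[0,0,0],"dr":[0,0,0],"hand":-1},{"linear":[0,0,0],"dr":[0,0,0],"hand":-1}]'
python3 -m crank '[{"linear":[0,-0.005,0],"dr":[0,0,0],"hand":-1},{"linear":[0,-0.015,0],"dr":[0,0,0],"hand":-1},{"linear":[0,-0.03,0],"dr":[0,0,0],"hand":-1},{"linear":[0,-0.03,0],"dr":[0,0,0],"hand":-1},{"linear":[0,-0.03,0],"dr":[0,0,0],"hand":-1},{"linear":[0,-0.03,0],"dr":[0,0,0],"hand":-1}]'
python3 -c "
from look import *
look('pics/w6.png',[.593,.2075],76.1)
print(bot.get_obs()['contact_force'])"
```

```text
t: 9.72
eef_pos: [0.5966, 0.2093, 0.0891]
tool_rot: [-0.083, 0.088, 0.703, -0.701]
contact_force: [0.7, -0.5, 7.1]
gripper_width: 0.555
t: 9.97
eef_pos: [0.5966, 0.2093, 0.089]
tool_rot: [-0.083, 0.088, 0.703, -0.701]
contact_force: [0.1, 0.6, 6.5]
gripper_width: 0.554
t: 10.47
eef_pos: [0.5938, 0.208, 0.1153]
tool_rot: [0.085, -0.085, -0.702, 0.702]
contact_force: [-0.9, 0.6, -1.3]
gripper_width: 0.55
expect [285.8 275.9] TCPxy px [284.4 275.1]
green [161.    7.2] 833 [[0.7082 0.2263]]
green [256.1  38.8] 1046 [[0.6893 0.1955]]
green [280.9 200. ] 1860 [[0.6274 0.2013]]
green [280.2 316. ] 3479 [[0.5736 0.2148]]
white [280.9 200. ] [0.6276 0.2014] [0.034  0.0107] 76.1
white [281.6 247.7] [0.6065 0.2061] [0.0572 0.0164] 76.1
white [280.2 319.4] [0.5694 0.2158] [0.06   0.0512] 75.5
linear [0.0004, 0.0288, 0.0006] dr [-0.0, 0.0, 0.0] TCP [0.5935 0.208  0.1148] jaw yaw -103.9 t 10.5167 q7 -2.39
[ 0.00234032 -0.7345889  -1.77096004]
```

The load is only about 1.5 N, so A is part-used. I'll stand it back where it was and move to C.

```bash
python3 -m crank '[{"linear":[0,0.012,0],"dr":[0,0,0],"hand":-1},{"linear":[0,0.020,0],"dr":[0,0,0],"hand":-1},{"linear":[0,0.024,0],"dr":[0,0,0],"hand":-1},{"linear":[0,0.026,0],"dr":[0,0,0],"hand":-1},{"linear":[0,0.027,0],"dr":[0,0,0],"hand":-1},{"linear":[0,0.027,0],"dr":[0,0,0],"hand":-1}]'
python3 -m crank '[{"linear":[0,0,0],"dr":[0,0,0],"hand":1},{"linear":[0,0,0],"dr":[0,0,0],"hand":1},{"linear":[0,0,0],"dr":[0,0,0],"hand":1},{"linear":[0,0,0],"dr":[0,0,0],"hand":1},{"linear":[0,-0.03,0],"dr":[0,0,0],"hand":1},{"linear":[0,-0.07,0],"dr":[0,0,0],"hand":1},{"linear":[0,-0.11,0],"dr":[0,0,0],"hand":1},{"linear":[0,-0.122,0],"dr":[0,0,0],"hand":1},{"linear":[0,-0.122,0],"dr":[0,0,0],"hand":1}]'
python3 -m crank '[{"linear":[0.03,0,0.006],"dr":[0,-7,0],"hand":1},{"linear":[0.065,0,0.014],"dr":[0,-14,0],"hand":1},{"linear":[0.1,0,0.021],"dr":[0,-21,0],"hand":1},{"linear":[0.134,0,0.028],"dr":[0,-28,0],"hand":1},{"linear":[0.134,0,0.028],"dr":[0,-35,0],"hand":1},{"linear":[0.134,0,0.028],"dr":[0,-40.2,0],"hand":1},{"linear":[0.134,0,0.028],"dr":[0,-40.2,0],"hand":1},{"linear":[0.134,0,0.028],"dr":[0,-40.2,0],"hand":1}]'
python3 -c "
from look import *
look('pics/w7.png',[.4565,.212],116.3)"
```

```text
t: 11.02
eef_pos: [0.5933, 0.2076, 0.0893]
tool_rot: [0.086, -0.085, -0.701, 0.703]
contact_force: [-6.7, -3.5, 14.9]
gripper_width: 0.555
t: 11.77
eef_pos: [0.5966, 0.2097, 0.2151]
tool_rot: [-0.083, 0.088, 0.703, -0.7]
contact_force: [-0.5, 0.5, 0.2]
gripper_width: 0.999
t: 12.43
eef_pos: [0.4569, 0.2129, 0.2095]
tool_rot: [-0.16, 0.16, -0.689, 0.689]
contact_force: [0.0, -0.2, 0.5]
gripper_width: 0.998
expect [283.4 216.1] TCPxy px [282.6 214.8]
green [39.  18.4] 1351 [[0.5051 0.4068]]
green [381.8  31.1] 1461 [[0.5915 0.2104]]
green [334.4  81.2] 457 [[0.5522 0.2228]]
green [278.5 157. ] 303 [[0.4927 0.2336]]
green [278.5 212.6] 972 [[0.4573 0.2163]]
white [36.5 31.2] [0.4952 0.4004] [0.0451 0.0416] 20.1
white [379.5  39.2] [0.5904 0.2107] [0.0483 0.0651] 76.0
white [278.8 210.2] [0.4577 0.2164] [0.0645 0.0484] 25.9
linear [0.0009, 0.1236, 0.0006] dr [0.0, -0.2, 0.1] TCP [0.4571 0.213  0.2096] jaw yaw -63.9 t 12.4833 q7 -1.8
```

A is back within 2 mm of where it was, at the same angle. C sits at (278,213), centred as the others were, so I'll pinch and weigh it.

```bash
python3 -m crank '[{"linear":[0,0.04,-0.003],"dr":[0,0,0],"hand":1},{"linear":[0,0.08,-0.003],"dr":[0,0,0],"hand":1},{"linear":[0,0.11,-0.003],"dr":[0,0,0],"hand":1},{"linear":[0,0.124,-0.003],"dr":[0,0,0],"hand":1},{"linear":[0,0.124,-0.003],"dr":[0,0,0],"hand":1},{"linear":[0,0.124,-0.003],"dr":[0,0,0],"hand":-1},{"linear":[0,0.124,-0.003],"dr":[0,0,0],"hand":-1},{"linear":[0,0.124,-0.003],"dr":[0,0,0],"hand":-1},{"linear":[0,0.124,-0.003],"dr":[0,0,0],"hand":-1},{"linear":[0,0.124,-0.003],"dr":[0,0,0],"hand":-1}]' 50
python3 -m crank '[{"linear":[0,0,0],"dr":[0,0,0],"hand":-1},{"linear":[0,0,0],"dr":[0,0,0],"hand":-1},{"linear":[0,0,0],"dr":[0,0,0],"hand":-1}]'
python3 -m crank '[{"linear":[0,-0.005,0],"dr":[0,0,0],"hand":-1},{"linear":[0,-0.015,0],"dr":[0,0,0],"hand":-1},{"linear":[0,-0.03,0],"dr":[0,0,0],"hand":-1},{"linear":[0,-0.03,0],"dr":[0,0,0],"hand":-1},{"linear":[0,-0.03,0],"dr":[0,0,0],"hand":-1},{"linear":[0,-0.03,0],"dr":[0,0,0],"hand":-1}]'
python3 -c "
from look import *
look('pics/w8.png',[.4565,.212],116.3)
print(bot.get_obs()['contact_force'])"
```

```text
t: 13.32
eef_pos: [0.4579, 0.216, 0.0887]
tool_rot: [-0.162, 0.159, -0.689, 0.689]
contact_force: [-0.7, -1.7, 6.4]
gripper_width: 0.555
t: 13.57
eef_pos: [0.4579, 0.2159, 0.0887]
tool_rot: [-0.162, 0.159, -0.689, 0.689]
contact_force: [-0.4, -3.1, 4.7]
gripper_width: 0.549
t: 14.07
eef_pos: [0.4557, 0.2159, 0.1164]
tool_rot: [-0.161, 0.161, -0.689, 0.689]
contact_force: [-1.1, -0.7, -3.0]
gripper_width: 0.552
expect [292.2 278.1] TCPxy px [283.8 276.6]
green [462.1   5.8] 607 [[0.5826 0.2056]]
green [370.  65.] 1816 [[0.5492 0.2258]]
green [280.9 196.1] 1766 [[0.4882 0.2334]]
green [280.  312.2] 3544 [[0.4383 0.2091]]
white [440.8  30.4] [0.5674 0.205 ] [0.0318 0.0635] 27.6
white [370.  65.] [0.5486 0.224 ] [0.0298 0.0097] 76.6
white [280.9 196.1] [0.4885 0.2334] [0.0104 0.0346] 25.5
white [271.6 323.1] [0.4338 0.2068] [0.0542 0.0607] 26.0
linear [0.0007, 0.03, 0.0038] dr [-0.0, 0.0, 0.0] TCP [0.4555 0.2157 0.116 ] jaw yaw -63.7 t 14.1167 q7 -1.88
[-0.31677488  0.38661532 -3.00274487]
```

The load is about 3.0 N (0.3 kg), below the 4.6 N a full one would show, so C is part-used too. I'll stand it back and try B, which should be the full one.

```bash
python3 -m crank '[{"linear":[0,0.012,0],"dr":[0,0,0],"hand":-1},{"linear":[0,0.020,0],"dr":[0,0,0],"hand":-1},{"linear":[0,0.024,0],"dr":[0,0,0],"hand":-1},{"linear":[0,0.025,0],"dr":[0,0,0],"hand":-1},{"linear":[0,0.026,0],"dr":[0,0,0],"hand":-1},{"linear":[0,0.027,0],"dr":[0,0,0],"hand":-1}]'
python3 -m crank '[{"linear":[0,0,0],"dr":[0,0,0],"hand":1},{"linear":[0,0,0],"dr":[0,0,0],"hand":1},{"linear":[0,0,0],"dr":[0,0,0],"hand":1},{"linear":[0,0,0],"dr":[0,0,0],"hand":1},{"linear":[0,-0.03,0],"dr":[0,0,0],"hand":1},{"linear":[0,-0.07,0],"dr":[0,0,0],"hand":1},{"linear":[0,-0.11,0],"dr":[0,0,0],"hand":1},{"linear":[0,-0.122,0],"dr":[0,0,0],"hand":1},{"linear":[0,-0.122,0],"dr":[0,0,0],"hand":1}]'
python3 -m crank '[{"linear":[-0.025,0,-0.029],"dr":[0,6,0],"hand":1},{"linear":[-0.05,0,-0.058],"dr":[0,12,0],"hand":1},{"linear":[-0.075,0,-0.087],"dr":[0,17.6,0],"hand":1},{"linear":[-0.1,0,-0.116],"dr":[0,17.6,0],"hand":1},{"linear":[-0.124,0,-0.1445],"dr":[0,17.6,0],"hand":1},{"linear":[-0.124,0,-0.1445],"dr":[0,17.6,0],"hand":1},{"linear":[-0.124,0,-0.1445],"dr":[0,17.6,0],"hand":1}]'
python3 -c "
from look import *
look('pics/w9.png',[.504,.4005],98.6)"
```

```text
t: 14.62
eef_pos: [0.4559, 0.2161, 0.0893]
tool_rot: [0.161, -0.161, 0.689, -0.688]
contact_force: [1.0, 0.3, -2.3]
gripper_width: 0.557
t: 15.37
eef_pos: [0.4582, 0.2175, 0.2158]
tool_rot: [0.164, -0.158, 0.689, -0.688]
contact_force: [-0.8, 0.5, -0.1]
gripper_width: 1.004
t: 15.95
eef_pos: [0.5016, 0.4027, 0.2096]
tool_rot: [0.054, -0.056, 0.705, -0.705]
contact_force: [0.6, -0.5, -0.6]
gripper_width: 1.0
expect [286.3 211.5] TCPxy px [285.9 213.9]
green [280.1 208.8] 977 [[0.5052 0.4052]]
green [472.  246.3] 1094 [[0.4988 0.2603]]
green [508.1 305.8] 738 [[0.4546 0.2151]]
white [280.4 205.9] [0.506 0.405] [0.0654 0.0617] 7.5
white [506.5 297. ] [0.4583 0.2177] [0.0604 0.0486] 26.2
linear [-0.0021, 0.1237, 0.0001] dr [-0.1, 0.2, 0.1] TCP [0.5022 0.4005 0.2097] jaw yaw -81.2 t 16.0 q7 -2.36
```

```bash
python3 -m crank '[{"linear":[-0.003,0.04,-0.0015],"dr":[0,-0.5,0],"hand":1},{"linear":[-0.003,0.08,-0.0015],"dr":[0,-0.5,0],"hand":1},{"linear":[-0.003,0.11,-0.0015],"dr":[0,-0.5,0],"hand":1},{"linear":[-0.003,0.124,-0.0015],"dr":[0,-0.5,0],"hand":1},{"linear":[-0.003,0.124,-0.0015],"dr":[0,-0.5,0],"hand":1},{"linear":[-0.003,0.124,-0.0015],"dr":[0,-0.5,0],"hand":-1},{"linear":[-0.003,0.124,-0.0015],"dr":[0,-0.5,0],"hand":-1},{"linear":[-0.003,0.124,-0.0015],"dr":[0,-0.5,0],"hand":-1},{"linear":[-0.003,0.124,-0.0015],"dr":[0,-0.5,0],"hand":-1},{"linear":[-0.003,0.124,-0.0015],"dr":[0,-0.5,0],"hand":-1}]' 50
python3 -m crank '[{"linear":[0,0,0],"dr":[0,0,0],"hand":-1},{"linear":[0,0,0],"dr":[0,0,0],"hand":-1},{"linear":[0,0,0],"dr":[0,0,0],"hand":-1}]'
python3 -m crank '[{"linear":[0,-0.005,0],"dr":[0,0,0],"hand":-1},{"linear":[0,-0.015,0],"dr":[0,0,0],"hand":-1},{"linear":[0,-0.03,0],"dr":[0,0,0],"hand":-1},{"linear":[0,-0.03,0],"dr":[0,0,0],"hand":-1},{"linear":[0,-0.03,0],"dr":[0,0,0],"hand":-1},{"linear":[0,-0.03,0],"dr":[0,0,0],"hand":-1}]'
python3 -c "
from look import *
look('pics/w10.png',[.504,.4005],98.6)
print(bot.get_obs()['contact_force'])
shift([.5635,-.026,.26],91.3)"
```

```text
t: 16.83
eef_pos: [0.5074, 0.4041, 0.0913]
tool_rot: [0.058, -0.055, 0.706, -0.704]
contact_force: [-0.7, -0.9, 8.3]
gripper_width: 0.553
t: 17.08
eef_pos: [0.5074, 0.404, 0.0913]
tool_rot: [0.058, -0.055, 0.706, -0.704]
contact_force: [-0.6, -1.2, 8.0]
gripper_width: 0.551
t: 17.58
eef_pos: [0.5054, 0.402, 0.117]
tool_rot: [-0.057, 0.057, -0.705, 0.705]
contact_force: [-0.5, -0.0, -5.9]
gripper_width: 0.553
expect [286.9 277.6] TCPxy px [284.5 274.8]
green [281.4 197.1] 1755 [[0.5406 0.409 ]]
green [280.1 310.8] 3387 [[0.4866 0.4008]]
green [535.6 306.7] 2163 [[0.5071 0.2808]]
white [281.4 197.1] [0.5408 0.4089] [0.0106 0.0344] 8.3
white [280.1 296.8] [0.4905 0.4014] [0.0743 0.0596] 8.5
white [535.6 306.7] [0.5084 0.2796] [0.0432 0.02  ] 60.3
linear [0.0014, 0.0306, 0.0011] dr [-0.1, 0.6, 0.1] TCP [0.5052 0.4018 0.1166] jaw yaw -80.8 t 17.6333 q7 -2.39
[-0.26975294  0.95695037 -5.21250108]
linear [0.0112, -0.143, 0.4317] dr [-0.1, 7.9, 0.1] TCP [0.5052 0.4018 0.1166] jaw yaw -80.8 t 17.6333 q7 -2.39
```

B weighs about 5.5 N (0.56 kg), so it is the full one. It is held like cart_in was, about 4 mm higher. I'll carry it above the well and average the pose there.

```bash
python3 -m crank '[{"linear":[0,-0.035,0],"dr":[0,0,0],"hand":-1},{"linear":[0,-0.07,0],"dr":[0,0,0],"hand":-1},{"linear":[0,-0.105,0],"dr":[0,0,0],"hand":-1},{"linear":[0,-0.135,0],"dr":[0,0,0],"hand":-1},{"linear":[0.001,-0.135,0.025],"dr":[0,1,0],"hand":-1},{"linear":[0.002,-0.135,0.06],"dr":[0,2,0],"hand":-1},{"linear":[0.003,-0.135,0.1],"dr":[0,3,0],"hand":-1},{"linear":[0.004,-0.135,0.14],"dr":[0,4,0],"hand":-1},{"linear":[0.005,-0.135,0.18],"dr":[0,5,0],"hand":-1},{"linear":[0.006,-0.135,0.22],"dr":[0,6,0],"hand":-1}]'
python3 -c "
from h import *
shift([.563,-.0262,.25],91.6)"
```

```text
t: 18.47
eef_pos: [0.5343, 0.1821, 0.2514]
tool_rot: [-0.019, 0.02, -0.707, 0.707]
contact_force: [0.3, -0.4, -5.6]
gripper_width: 0.55
linear [-0.017, 0.0015, 0.2096] dr [-0.0, 1.6, 0.1] TCP [0.5343 0.1821 0.2514] jaw yaw -86.8 t 18.4667 q7 -2.06
```

```bash
python3 -m crank '[{"linear":[-0.003,0,0.04],"dr":[0,1.6,0],"hand":-1},{"linear":[-0.006,0,0.08],"dr":[0,1.6,0],"hand":-1},{"linear":[-0.01,0,0.12],"dr":[0,1.6,0],"hand":-1},{"linear":[-0.014,0,0.16],"dr":[0,1.6,0],"hand":-1},{"linear":[-0.017,0,0.19],"dr":[0,1.6,0],"hand":-1},{"linear":[-0.017,0,0.21],"dr":[0,1.6,0],"hand":-1},{"linear":[-0.017,0.02,0.21],"dr":[0,1.6,0],"hand":-1},{"linear":[-0.017,0.045,0.21],"dr":[0,1.6,0],"hand":-1},{"linear":[-0.017,0.06,0.21],"dr":[0,1.6,0],"hand":-1},{"linear":[-0.017,0.06,0.21],"dr":[0,1.6,0],"hand":-1}]'
python3 - <<'E'
from h import *
P=[]
for i in range(8):
    im=bot.read_camera("wrist"); o,R,p=tool(); P.append(np.r_[p,np.degrees(np.arctan2(R[1,2],R[0,2]))])
print(np.mean(P,0).round(4),np.std(P,0).round(4),o["t"],o["contact_force"])
cv2.imwrite("pics/w11.png",im)
E
```

```text
t: 19.3
eef_pos: [0.5604, -0.0247, 0.1879]
tool_rot: [0.007, -0.013, 0.707, -0.707]
contact_force: [-0.2, 0.3, -6.6]
gripper_width: 0.551
[ 5.64000e-01 -2.43000e-02  1.92800e-01 -8.83576e+01] [0.001  0.0001 0.0012 0.0063] 19.7 [-0.1631695   0.19634284 -5.68263171]
```

View pics/w11.png

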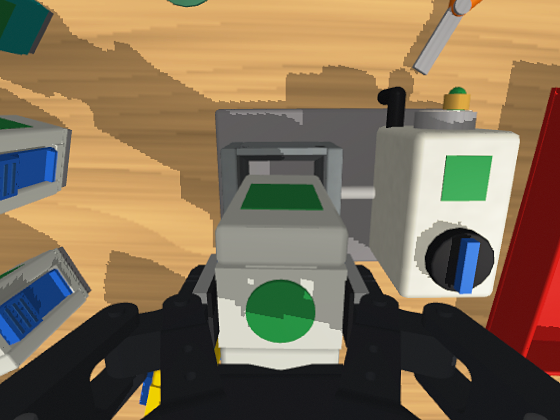

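The cartridge hangs over the well, with its disc at column 280 and the block centred at about 282, so it needs about 2 mm more toward -y. I'll correct that and lower it slowly.

```bash
python3 -m crank '[{"linear":[0.001,0.0,0.002],"dr":[0,0,0],"hand":-1},{"linear":[0.001,0.005,0.002],"dr":[0,0,0],"hand":-1},{"linear":[0.001,0.01,0.002],"dr":[0,0,0],"hand":-1},{"linear":[0.001,0.014,0.002],"dr":[0,0,0],"hand":-1},{"linear":[0.001,0.018,0.002],"dr":[0,0,0],"hand":-1},{"linear":[0.001,0.021,0.002],"dr":[0,0,0],"hand":-1},{"linear":[0.001,0.024,0.002],"dr":[0,0,0],"hand":-1},{"linear":[0.001,0.027,0.002],"dr":[0,0,0],"hand":-1},{"linear":[0.001,0.03,0.002],"dr":[0,0,0],"hand":-1},{"linear":[0.001,0.03,0.002],"dr":[0,0,0],"hand":-1}]'
python3 -c "
from h import *
for i in range(3): bot.read_camera('wrist')
o=bot.get_obs();print(o['eef_pos'],o['contact_force'],o['torque'],o['t'])"
```

```text
t: 20.53
eef_pos: [0.5624, -0.0265, 0.1616]
tool_rot: [-0.01, 0.01, -0.707, 0.707]
contact_force: [-0.2, -0.7, -5.9]
gripper_width: 0.552
[ 0.56296901 -0.02642852  0.16243332] [ 0.19863014  0.34907108 -6.00141775] [-0.01601405 -0.01866561 -0.01971734] 20.6833
```

```bash
python3 -m crank '[{"linear":[0,0.003,0],"dr":[0,0,0],"hand":-1},{"linear":[0,0.006,0],"dr":[0,0,0],"hand":-1},{"linear":[0,0.009,0],"dr":[0,0,0],"hand":-1},{"linear":[0,0.012,0],"dr":[0,0,0],"hand":-1},{"linear":[0,0.015,0],"dr":[0,0,0],"hand":-1},{"linear":[0,0.018,0],"dr":[0,0,0],"hand":-1},{"linear":[0,0.021,0],"dr":[0,0,0],"hand":-1},{"linear":[0,0.024,0],"dr":[0,0,0],"hand":-1}]'
python3 -c "
from h import *
for i in range(2): bot.read_camera('wrist')
o=bot.get_obs();print(o['eef_pos'],o['contact_force'],o['torque'],o['t'])"
```

```text
t: 21.35
eef_pos: [0.563, -0.0264, 0.138]
tool_rot: [0.01, -0.01, 0.707, -0.707]
contact_force: [1.0, 0.5, -5.2]
gripper_width: 0.55
[ 0.56278631 -0.02644835  0.13775582] [ 2.08626749 -0.64438454 -5.83956402] [ 0.09769996 -0.33366077  0.03705614] 21.45
```

It is past the bevel with little side force. I'll continue.

```bash
python3 -m crank '[{"linear":[0,0.003,0],"dr":[0,0,0],"hand":-1},{"linear":[0,0.006,0],"dr":[0,0,0],"hand":-1},{"linear":[0,0.009,0],"dr":[0,0,0],"hand":-1},{"linear":[0,0.012,0],"dr":[0,0,0],"hand":-1},{"linear":[0,0.015,0],"dr":[0,0,0],"hand":-1},{"linear":[0,0.018,0],"dr":[0,0,0],"hand":-1},{"linear":[0,0.02,0],"dr":[0,0,0],"hand":-1},{"linear":[0,0.021,0],"dr":[0,0,0],"hand":-1},{"linear":[0,0.022,0],"dr":[0,0,0],"hand":-1}]'
python3 -c "
from h import *
for i in range(2): bot.read_camera('wrist')
o=bot.get_obs();print(o['eef_pos'],o['contact_force'],o['torque'],o['t'])"
```

```text
t: 22.2
eef_pos: [0.563, -0.0264, 0.1162]
tool_rot: [0.01, -0.01, 0.707, -0.707]
contact_force: [1.4, -0.3, -4.6]
gripper_width: 0.553
[ 0.56282053 -0.026426    0.11617182] [ 1.32244135  0.01477025 -4.85914677] [-0.01057584 -0.37121154  0.05981782] 22.3
```

```bash
python3 -m crank '[{"linear":[0,0.001,0],"dr":[0,0,0],"hand":-1},{"linear":[0,0.002,0],"dr":[0,0,0],"hand":-1},{"linear":[0,0.003,0],"dr":[0,0,0],"hand":-1},{"linear":[0,0.003,0],"dr":[0,0,0],"hand":-1}]'
python3 -m crank '[{"linear":[0,0.0007,0],"dr":[0,0,0],"hand":-1},{"linear":[0,0.0007,0],"dr":[0,0,0],"hand":-1}]'
python3 -m crank '[{"linear":[0,0.0007,0],"dr":[0,0,0],"hand":-1},{"linear":[0,0.0007,0],"dr":[0,0,0],"hand":-1}]'
```

```text
t: 22.63
eef_pos: [0.563, -0.0264, 0.1134]
tool_rot: [-0.01, 0.01, -0.707, 0.707]
contact_force: [1.2, -0.1, -3.7]
gripper_width: 0.551
t: 22.8
eef_pos: [0.5632, -0.0265, 0.1134]
tool_rot: [-0.01, 0.01, -0.707, 0.707]
contact_force: [-1.2, -0.3, 3.4]
gripper_width: 0.553
t: 22.97
eef_pos: [0.5634, -0.0265, 0.1133]
tool_rot: [-0.01, 0.01, -0.707, 0.707]
contact_force: [-3.0, -1.6, 9.1]
gripper_width: 0.55
```

It stopped at 0.1133, which is exactly 22 mm above this cartridge's bench-contact height, so it is home on the floor. I'll open, rise and inspect.

```bash
python3 -m crank '[{"linear":[0,0,0],"dr":[0,0,0],"hand":1},{"linear":[0,0,0],"dr":[0,0,0],"hand":1},{"linear":[0,0,0],"dr":[0,0,0],"hand":1},{"linear":[0,0,0],"dr":[0,0,0],"hand":1},{"linear":[0,0,0],"dr":[0,0,0],"hand":1},{"linear":[0,-0.02,0],"dr":[0,0,0],"hand":1},{"linear":[0,-0.06,0],"dr":[0,0,0],"hand":1},{"linear":[0,-0.1,0],"dr":[0,0,0],"hand":1},{"linear":[0,-0.12,0],"dr":[0,0,0],"hand":1},{"linear":[0,-0.12,0],"dr":[0,0,0],"hand":1}]'
python3 - <<'E'
from look import *
look('pics/w12.png',[.5628,-.0273],91.3,.144,.21)
a=cv2.imread('pics/w1.png')[120:280,190:370]; b=cv2.imread('pics/w12.png')[120:280,190:370]
cv2.imwrite('pics/cmp.png',cv2.resize(np.hstack([a,b]),None,fx=2.2,fy=2.2,interpolation=cv2.INTER_CUBIC))
print(bot.get_obs()['contact_force'])
E
```

```text
t: 23.8
eef_pos: [0.5661, -0.0262, 0.2377]
tool_rot: [-0.014, 0.006, -0.707, 0.707]
contact_force: [0.9, 0.5, -0.7]
gripper_width: 1.0
expect [284.  217.4] TCPxy px [282.8 214.9]
green [21.9 31.7] 1700 [[0.6846 0.148 ]]
green [ 27.1 124. ] 404 [[0.6253 0.1533]]
green [433. 170.] 1382 [[ 0.6009 -0.1319]]
green [279.4 165.5] 312 [[ 0.6007 -0.0229]]
green [280.3 219.7] 905 [[ 0.5609 -0.0246]]
green [205.  315.2] 908 [[0.4793 0.0333]]
green [  8.9 318.6] 440 [[0.469  0.1964]]
green [189.7 370.6] 316 [[0.4249 0.0483]]
white [21.9 31.7] [0.6831 0.1476] [0.032  0.0268] 70.2
white [428.  188.7] [ 0.5744 -0.1316] [0.106  0.0615] 1.9
white [280.6 217.1] [ 0.5615 -0.0246] [0.0653 0.0485] 2.2
linear [0.002, 0.0248, 0.0009] dr [-0.0, 0.3, -0.3] TCP [ 0.5647 -0.0263  0.2349] jaw yaw -88.4 t 23.85 q7 -1.69
[-0.46930054 -0.41985127 -0.43818878]
```

View pics/cmp.png

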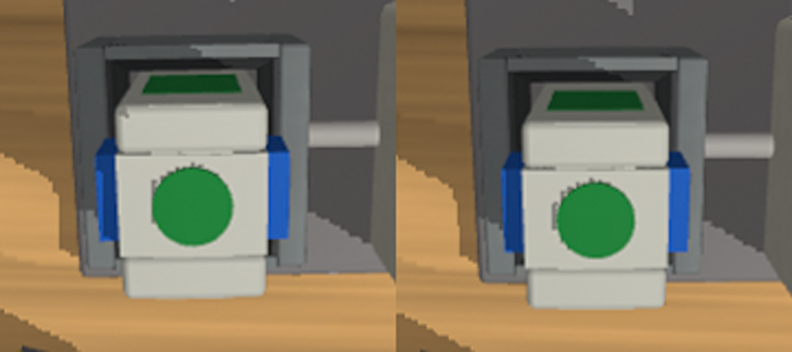

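The left panel is the start and the right panel is now. The cartridge sits in the well as the first one did, with both blue pads out (187 px over the pads against a 145 px body). Last, an overall check with the top camera.

```bash
python3 -m crank '[{"linear":[0.02,-0.02,0],"dr":[0,0,0],"hand":1},{"linear":[0.05,-0.05,0],"dr":[0,0,0],"hand":1},{"linear":[0.08,-0.08,0],"dr":[0,0,0],"hand":1},{"linear":[0.08,-0.08,0],"dr":[0,0,0],"hand":1},{"linear":[0.08,-0.08,0],"dr":[0,0,0],"hand":1}]'
python3 - <<'E'
from h import *
C=cam("top"); im=bot.read_camera("top"); cv2.imwrite("pics/top_end.png",im)
for f in ("pics/top0.png","pics/top_end.png"):
    g=cv2.inRange(cv2.cvtColor(cv2.imread(f),cv2.COLOR_BGR2HSV),(55,150,40),(80,255,255)); n,l,s,c=cv2.connectedComponentsWithStats(g)
    print(f,[c[i].round(1).tolist()+world(C,c[i],.122)[0].round(3).tolist() for i in range(1,n) if s[i,4]>40])
E
```

```text
t: 24.27
eef_pos: [0.4824, -0.0289, 0.3128]
tool_rot: [-0.011, 0.009, -0.707, 0.707]
contact_force: [-0.9, -1.1, 0.4]
gripper_width: 1.0
pics/top0.png [[193.5, 148.0, 0.716, 0.22], [209.0, 161.9, 0.683, 0.185], [361.7, 195.9, 0.596, -0.146], [198.7, 201.9, 0.593, 0.208], [307.8, 210.7, 0.567, -0.028], [109.0, 244.6, 0.505, 0.401], [196.3, 264.6, 0.457, 0.212], [271.6, 288.1, 0.404, 0.053]]
pics/top_end.png [[193.5, 148.0, 0.716, 0.22], [209.1, 161.9, 0.683, 0.185], [199.0, 203.3, 0.59, 0.207], [462.6, 223.1, 0.531, -0.359], [195.7, 265.7, 0.455, 0.213], [271.7, 288.1, 0.404, 0.053]]
```

View pics/top_end.png

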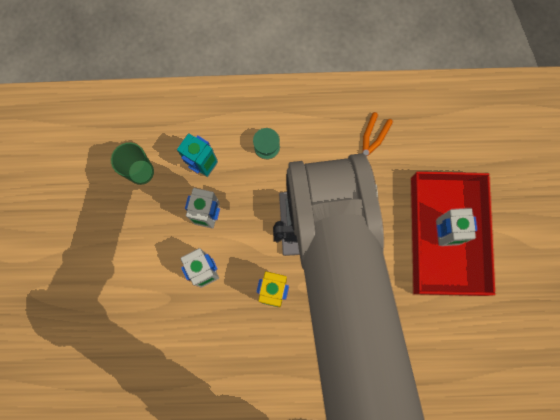

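The empty stands in the crate at (462,223). A at (199,203) and C at (196,266) are back within 3 mm. The jar, spool, snips and look-alikes haven't moved. I'm handing in.

```bash
python3 -c "
from station import bot
print(bot.hand_in(), bot.get_obs()['t'])"
```

```text
the job is handed in; nothing more can be done
the job is handed in; nothing more can be done
```

The full cartridge is in the doser, fully home with both buttons out, and the job was handed in at about 24 s of the 67 s allowed.

- **Empty:** I drew out the used cartridge with both buttons held in. It now stands upright in the red crate.
- **Spares:** I weighed all three by lifting. Spare A pulled about 1.5 N and spare C about 3.0 N, so both are part-used. Spare B pulled about 5.5 N (0.56 kg), so it is the full one. C read slightly above the part-used range, but well below the full one.
- **Part-used spares:** A and C are upright again, within about 3 mm of where they were.
- **Insertion:** B stopped 22 mm above its height on the bench, which matches the well floor. The close-up afterwards shows it sitting as the first one did, with both pads sprung out. I did not tug it to test the clip.
- **Other checks:** The final top view shows the jar, spool, snips and both look-alikes in place. The arm hid the doser in that view, so the close-up is the last check of the well. The largest force I read was about 15 N vertically, as A was set down (16.7 N with the side forces).

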